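Draw the oven rack out with the pull hook

ROBOT

A 6-joint arm with a two-finger parallel gripper is mounted at the origin on the work surface. World frame = base frame: x ahead of the robot, y to its left, z up, the work surface at z = 0. Lengths are in m, angles in rad, forces in N, time in s.
With the tool pointing down it reaches from about 0.3 to 0.85 m from the base axis. Payload 4.2 kg.
Tool frame: the origin (TCP) lies between the finger pads; the fingertips stand 22 mm ahead of it and the grasp point (between the pads) lies 3 mm ahead of it (robot.nose_length is the distance from the TCP to the fingertips, in m); z points along the fingers, y is the line along which they close (so a half turn about z gives the same grasp; the last joint's range is limited). The gripper opens to 91 mm and grips with 3 to 60 N. Pads are 32 mm wide; open, the fingers measure 118 mm over their backs; the gripper's body (76 mm by 178 mm) begins 60 mm behind the grasp point.
Start: joints at [-1.246, 0.32, 1.565, -0, 1.257, -0.02], TCP at [0.194, -0.541, 0.236] pointing down, gripper open.
Joint ranges: [-3.11, 3.11], [-0.84, 2.01], [0.21, 2.61], [-1.34, 4.49], [0.05, 2.63], [-2.56, 2.56]. Speed limits (rad/s): [2.57, 2.57, 3.14, 3.14, 3.14, 3.14].

INTERFACE

Orientations are given as [roll, pitch, yaw] about the fixed x, y, z axes, in that order (R = Rz(yaw) Ry(pitch) Rx(roll)).
In Python, from rig import monitor, camera, get_calibration, robot gives the robot as it stands.
- The arm moves only by the shell command python3 -m jog 'ROWS' [FORCE]. ROWS is JSON, a list of rows, each a list of 5 numbers: the opening, from 0 (shut) to 1 (fully open), then the shift along the tool's x, y, z in cm, then the turn about the tool's z in rad. In form: [[grip, tx, ty, tz, roll], ...]. A call has 1 to 8 rows; each row shifts and turns the commanded pose from where the row before left it, along the tool's axes as they then stand; what a row does not reach is not made up. A row lasts 1/10 s, in which the tool goes at most 50 mm and 8.59 degrees, less where a joint would pass 70% of its speed; a pose out of reach is approached as far as the arm can. A call with a gripper value outside its range is refused whole. The fingers move at their own pace and stop on an object; FORCE is the grip in N (left out, the last holds). Time passes only in rows, so rows that do not move let the fingers close. It gives the time, the measured TCP pose, the force, the opening and the grip force at its end, in the units of the state.
- monitor.state(): the state, without advancing time (a new reading comes with each control period).
- camera(name): name is "scene" or "top" or "wrist"; returns the picture (420x560x3 uint8, blue, green, red); there is no depth.
- get_calibration(name): a dict with "camera_matrix" (3x3 intrinsics, pixels), "camera_from_world" (4x4, takes a point from world to camera coordinates); the wrist camera has in their place "T_tool_cam" (4x4, takes a point from camera to tool coordinates, whose origin is the TCP and whose axes are the flange's). Camera axes: x right, y down, z forward; pixel columns grow to the right and rows downward; lengths in m; the calibration is good to about 2 mm. A picture is of the moment at which its call begins: read the wrist's pose just before it. get_calibration takes no time and is no camera call.
- robot.close_job(): hands the job in; it is judged then, once.
The state is a dict: "time_s": time; "q": joint angles; "joint_velocities": joint speeds; "tau": joint torques, N m; "tool_pos": TCP position; "eef_rot": TCP orientation; "wrist_force": force on the tool from outside, world axes, zero at the start; "wrist_torque": the same for the moment, N m; "opening": finger opening in m; "finger_force": force on a finger pad.
Only numpy, scipy, OpenCV 4.12 (cv2) and the standard library are available. Lean on these libraries where they do the work, as an engineer would, in place of code of your own. Each camera call takes 0.05 s, during which the arm holds its last target. There are 200 camera calls.

TASK

Supper is ready and the oven is hot: pick the oven hook up off the chopping board, engage its prong in the rack's pull loop and draw the rack smoothly out, with the dish riding on it, until you feel it come up firmly against its stops; keep up a firm steady pull there for a moment, but never wrench the loop. Then unhook and lay the hook back on the board as it lay before, prong hanging over the edge, leaving the rack drawn out. Touch the oven, rack and dish with the hook only, and leave the juice, fruit bowl and mug where they stand.

Things in the scene. Friction and masses are not known exactly. Their poses are not given: they have to be found in the camera images.
- oven: fixed steel countertop oven, 300 deep, 455 wide, 245 mm high. Origin on the worktop under the middle of the cavity mouth; x points straight into the cavity (280 deep, y -155 to 155, 45 to 227 mm high), z up. Control panel to y = -285, knobs 22 mm out. The glass door lies open, level, in front: to x = -190, y -155 to 155 mm, upper face 44 mm above the worktop, nothing over it but the rack
- runners (a point): middle of the cavity mouth at rack height, 110 mm above the worktop; axes as the oven's. The rack slides out along -x in wall grooves. Clip-on stops hidden in the grooves catch the ends of its rear bar; they are not tracked and their place differs from day to day: the rack stops dead with its front bar somewhere from 95 to 135 mm outside the mouth
- rack: loose bright wire rack, 250 deep, 272 mm wide, 6 mm frame wire, about 2 mm play in its grooves, sagging 1 to 2 degrees when out. Origin on the axis of its front bar, at the middle; axes as the oven's. It starts 4 to 12 mm inside the mouth. Dragging it with the dish takes 2 to 7 N. At the stops a pull of 12 to 16 N held half a second seats it (10 N is the least that counts)
- loop (a point): centre of the pull loop: flat level loop of red-enamelled 5 mm wire standing forward from the middle of the rack's front bar, at the bar's height; clear opening 34 mm along rack x by 18 mm across, rounded at the outer end, whose inner face is 17.5 mm from this point towards -x; axes as the rack's. Its welds give above 20 N
- dish: white ceramic gratin dish with food, 130 x 170 mm, 45 high, 0.3 to 0.52 kg, standing loose in the middle of the rack. Origin at the centre of its underside.
- hook: oven hook, 0.12 kg: dark wooden handle 110 long (x), 22 wide (y), 24 mm high (z), then a 6 mm brass rod along +x to x = 150 mm, curving down into a prong curled slightly back. Origin at the handle's centre, balance point 30 mm towards the prong. It lies flat on the board, origin 12 mm above the board's top, prong hanging beyond the edge. 40 N or more across the handle's middle holds it
- hook_throat (a point): inner face of the prong, where the loop's wire comes to bear when pulling: hook x = 165, y = 0, z = -18 mm; axes as the hook's
- hook_tip (a point): lower end of the prong: hook x = 163, y = 0, z = -37 mm; axes as the hook's
- board: fixed wooden chopping board 240 (x) x 180 (y) x 36 mm thick. Origin at the centre of its underside on the worktop. The hook lies along the board's +x, handle near the middle, prong beyond the +x edge.
- juice: small orange-juice bottle with blue cap, 60 mm across, 160 high; origin at the centre of its underside. Bystander.
- fruit: blue bowl of fruit, 130 mm across, about 75 high; origin at the centre of its underside. Bystander.
- mug: white mug, 76 mm across, 85 high; origin at the centre of its underside. Bystander.
Mind the look-alikes: they are no part of the job. What is meant by the hook is not red, and is the larger of those in its own colour.

How it is judged:
On the way, in this order (a step that is already met when the one before it is completed fails the run):
1. the hook is held up off the board (height (world z) of hook above 0.075 m and contact force between the fingers and hook above 1 N), for 0.2 s.
2. the prong stands down through the pull loop (z of hook_tip in the frame of loop between -0.03 and -0.008 m and x of hook_tip in the frame of loop between -0.024 and 0.018 m and y of hook_tip in the frame of loop between -0.011 and 0.011 m), for 0.2 s.
3. the rack, drawn out more than 85 mm, stands still against its stops under a steady pull of the hook of more than 10 N for 0.4 s (x of rack in the frame of oven below -0.085 m and contact force between hook and rack above 10 N and linear speed of rack below 0.01 m/s), for 0.4 s.
At the end, for the whole second after the job is handed in: the rack stands drawn out, front bar over 85 mm outside the mouth, the level dish (tilt under 0.1 rad) 85 to 160 mm behind that bar; the hook lies flat on the board (tilt under 0.15 rad, handle centre within 85 mm across, -60 to 75 mm along of its middle), prong over the edge; all at rest (x of rack in the frame of oven below -0.085 m and x of dish in the frame of rack between 0.085 and 0.16 m and angle between dish's own z axis and vertical below 0.1 rad and x of hook in the frame of board between -0.06 and 0.075 m and y of hook in the frame of board between -0.085 and 0.085 m and z of hook in the frame of board between 0.043 and 0.054 m and angle between hook's own z axis and vertical below 0.15 rad and linear speed of each of hook, rack below 0.02 m/s); the robot touches nothing.
It fails at once if the hook pulls or pushes the rack with more than 20 N: the loop's welds give (contact force between hook and rack above 20 N).
It fails at once if the rack is yanked faster than 0.3 m/s (linear speed of rack above 0.3 m/s).
It fails at once if the robot itself touches the hot oven, rack or dish (contact force between any of the arm, the fingers and oven above 0.5 N or contact force between any of the arm, the fingers and rack above 0.5 N or contact force between any of the arm, the fingers and dish above 0.5 N).
It fails at once if juice, fruit bowl or mug moved more than 20 mm (distance of any of juice, fruit, mug from where it was at the start of the episode above 0.02 m).
It also fails if it takes over 61 s, if anything falls off the work surface, if the arm or the gripper's body presses on something with over 40 N, if the wrist force passes 120 N, or if a joint passes its speed limit or range.

## Working session

There is one attempt and no reset: what is moved stays moved. The work goes in short steps, Python scripts to look and compute and a shell command to move; the robot and the scene stay as the last step left them, time stands still between calls to the robot, and variables do not carry over. Pictures are saved under pics/ and viewed, at most 10 in all, crops included, and the job is handed in when it is done.

```bash
mkdir -p pics; ls
python3 - <<'E'
from rig import monitor,camera,get_calibration,robot
import cv2,numpy as np
for n in("scene","top"):
    im=camera(n); cv2.imwrite(f"pics/{n}0.png",im)
    c=get_calibration(n); print(n,np.round(c["camera_matrix"],1).tolist(),np.round(np.linalg.inv(c["camera_from_world"]),3).tolist())
s=monitor.state();print(s)
print(get_calibration("wrist"))
E
```

```text
pics
scene [[498.3, 0.0, 281.5], [0.0, 498.3, 209.9], [0.0, 0.0, 1.0]] [[0.629, 0.624, -0.464, 1.09], [0.777, -0.495, 0.389, -0.537], [0.013, -0.605, -0.796, 1.112], [0.0, 0.0, 0.0, 1.0]]
top [[435.1, 0.0, 278.8], [0.0, 435.1, 207.5], [0.0, 0.0, 1.0]] [[-0.023, -0.997, 0.071, 0.411], [-1.0, 0.023, -0.002, -0.014], [0.0, -0.071, -0.998, 1.216], [0.0, 0.0, 0.0, 1.0]]
{'time_s': 0.1, 'q': array([-1.24599214e+00,  3.20236057e-01,  1.56557096e+00,  5.36104789e-06,
        1.25737891e+00, -1.99796702e-02]), 'joint_velocities': array([ 0.00016527, -0.0005466 , -0.00196931,  0.00060045,  0.00021681,
       -0.0014226 ]), 'tau': array([ 7.29838339e-04, -4.13331699e+01, -2.32510579e+01,  7.28594698e-02,
        4.21680522e-02, -5.27271914e-05]), 'tool_pos': array([ 0.19422579, -0.540759  ,  0.23519426]), 'eef_rot': array([-3.13999979e+00, -3.69273508e-05,  3.44782173e-01]), 'wrist_force': array([-0.88430034, -0.00097263, -0.50109511]), 'wrist_torque': array([ 0.0247376 , -0.00877968, -0.01890664]), 'finger_force': 0.0, 'opening': 0.09111616862970075}
{'camera_matrix': array([[347.52578175,   0.        , 280.30901739],
       [  0.        , 347.52578175, 206.04469941],
       [  0.        ,   0.        ,   1.        ]]), 'T_tool_cam': array([[-4.08409761e-04, -9.65007362e-01, -2.62222470e-01,
         7.45701765e-02],
       [ 9.99999498e-01, -6.33953086e-04,  7.75524080e-04,
        -2.70199805e-04],
       [-9.14623191e-04, -2.62222022e-01,  9.65007137e-01,
        -1.48543775e-01],
       [ 0.00000000e+00,  0.00000000e+00,  0.00000000e+00,
         1.00000000e+00]])}
```

View pics/scene0.png

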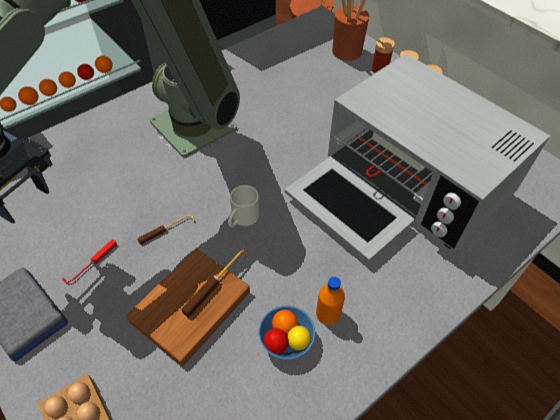

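View pics/top0.png

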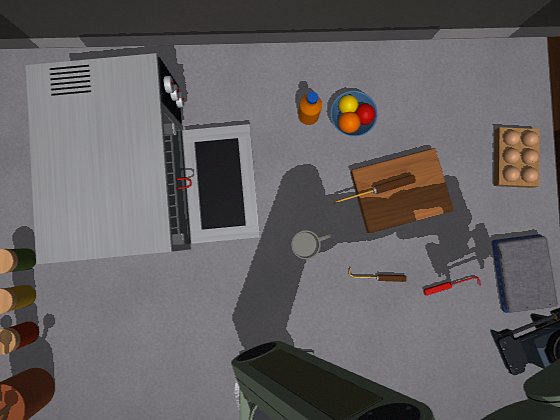

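The top view shows the oven on the left with its mouth facing right, the red loop at about (185,178) and the open door at (184–258, 125–243). The board is around (402,190). The dark-handled hook on it runs from (414,178) to (336,201), with the prong to the left. The look-alike hooks are the small one at (378,276) and the red one at (452,285). The mug is at (305,243), the juice at (310,108) and the fruit at (354,112).

```bash
cat > h.py <<'E'
from rig import monitor,camera,get_calibration,robot
import cv2,numpy as np
from scipy.spatial.transform import Rotation as R
def cam(n,st=None):
    c=get_calibration(n);K=c["camera_matrix"]
    if n=="wrist":
        T=np.eye(4);T[:3,:3]=R.from_euler('xyz',st["eef_rot"]).as_matrix();T[:3,3]=st["tool_pos"]
        return K,T@c["T_tool_cam"]
    return K,np.linalg.inv(c["camera_from_world"])
def ray(KT,px):
    K,T=KT;p=np.atleast_2d(px).astype(float)
    d=np.c_[p,np.ones(len(p))]@np.linalg.inv(K).T@T[:3,:3].T
    return T[:3,3],d
def plane(KT,px,z):
    o,d=ray(KT,px);return o+d*((z-o[2])/d[:,2])[:,None]
def tri(A,B):
    (o1,d1),(o2,d2)=A,B;d1=d1[0];d2=d2[0]
    s=np.linalg.lstsq(np.c_[d1,-d2],o2-o1,rcond=None)[0]
    p,q=o1+s[0]*d1,o2+s[1]*d2;return (p+q)/2,np.linalg.norm(p-q)
def blobs(m,amin=5,box=None):
    if box: b=np.zeros_like(m);x0,y0,x1,y1=box;b[y0:y1,x0:x1]=m[y0:y1,x0:x1];m=b
    n,l,s,c=cv2.connectedComponentsWithStats(m);return [(s[i],c[i],np.argwhere(l==i)[:,::-1]) for i in range(1,n) if s[i,4]>=amin]
E
python3 - <<'E'
from h import *
np.set_printoptions(precision=4,suppress=True)
t=cv2.imread("pics/top0.png");s=cv2.imread("pics/scene0.png");T=cam("top");S=cam("scene")
hs=lambda i:cv2.cvtColor(i,cv2.COLOR_BGR2HSV)
red=lambda i:((((hs(i)[...,0]<8)|(hs(i)[...,0]>172))&(hs(i)[...,1]>150)&(hs(i)[...,2]>80))*255).astype(np.uint8)
bt=blobs(red(t),5,(165,150,205,205));bs=blobs(red(s),5,(355,155,392,190))
for b in bt+bs: print("red",b[0],b[1])
for b in bt: print("loop px->z.11",plane(T,[b[2].min(0),b[2].max(0),b[1]],.11))
if bt and bs: print(tri(ray(T,bt[0][1]),ray(S,bs[0][1])))
g=(t.min(2)>95).astype(np.uint8)*255
dk=((t.max(2)<45)*255).astype(np.uint8)
for b in blobs(dk,2000,(185,115,265,250)):
    r=cv2.minAreaRect(b[2].astype(np.float32));print("glass",r,plane(T,cv2.boxPoints(r),.044))
br=(((hs(t)[...,1]<40)&(t.min(2)>130))*255).astype(np.uint8)
for b in blobs(br,300,(175,110,270,255)):
    r=cv2.minAreaRect(b[2].astype(np.float32));P=plane(T,cv2.boxPoints(r),.044);print("door",b[0],P,np.linalg.norm(P[1]-P[0]),np.linalg.norm(P[2]-P[1]))
h=hs(t)
wood=(((h[...,0]<25)&(h[...,1]>90)&(t[...,2]>45))*255).astype(np.uint8)
for b in blobs(wood,1500,(330,135,470,245)):
    r=cv2.minAreaRect(b[2].astype(np.float32));P=plane(T,cv2.boxPoints(r),.036);print("board",r,P)
hd=(((h[...,0]<20)&(t[...,2]<80)&(h[...,1]>70))*255).astype(np.uint8)
for b in blobs(hd,60,(362,165,425,205)):
    r=cv2.minAreaRect(b[2].astype(np.float32));P=plane(T,cv2.boxPoints(r),.06);print("handle",b[0],r,P)
br=(((h[...,0]>12)&(h[...,0]<32)&(t[...,2]>150)&(h[...,1]>100))*255).astype(np.uint8)
for b in blobs(br,10,(325,180,380,210)): print("brass",b[0],plane(T,[b[2][b[2][:,0].argmin()],b[2][b[2][:,0].argmax()]],.048))
for c in [(305,243),(310,108),(354,112)]: print(plane(T,c,.08))
cv2.imwrite("pics/crop.png",cv2.resize(np.vstack([t[110:250,160:300],t[110:250,325:465]]).reshape(2,140,140,3).transpose(1,0,2,3).reshape(140,280,3),None,fx=2.8,fy=2.8,interpolation=cv2.INTER_CUBIC))
E
```

```text
red [176 178  15  11  57] [183.5965 182.5789]
red [385 155   4   4   6] [386.3333 156.1667]
red [389 159   3   3   5] [390.2 159.6]
red [366 165  15  12  66] [371.8485 171.3333]
loop px->z.11 [[0.5706 0.2452 0.11  ]
 [0.544  0.2096 0.11  ]
 [0.5584 0.2259 0.11  ]]
(array([0.564 , 0.2283, 0.1708]), np.float64(0.04035660828768251))
glass ((219.79058837890625, 183.3450469970703), (87.57515716552734, 42.98698806762695), 85.31410217285156) [[0.6795 0.2088 0.044 ]
 [0.6865 0.0917 0.044 ]
 [0.4478 0.0764 0.044 ]
 [0.441  0.1918 0.044 ]]
door [ 183  124   80  120 3652] [[0.7115 0.2475 0.044 ]
 [0.7256 0.0519 0.044 ]
 [0.4156 0.0292 0.044 ]
 [0.4021 0.2212 0.044 ]] 0.19606813418912014 0.3108043771077177
board ((389.69000244140625, 193.2732391357422), (65.6506576538086, 114.07122039794922), 75.17352294921875) [[ 0.577  -0.1477  0.036 ]
 [ 0.6507 -0.4529  0.036 ]
 [ 0.4752 -0.49    0.036 ]
 [ 0.4031 -0.1878  0.036 ]]
handle [372 172  43  22 336] ((393.3577880859375, 182.19265747070312), (12.068611145019531, 43.1021842956543), 73.3007583618164) [[ 0.5534 -0.2643  0.06  ]
 [ 0.5843 -0.3762  0.06  ]
 [ 0.5529 -0.384   0.06  ]
 [ 0.5222 -0.2724  0.06  ]]
handle [362 186  63  19 307] ((393.50091552734375, 196.781005859375), (8.994770050048828, 64.55777740478516), 74.2913589477539) [[ 0.5042 -0.2363  0.06  ]
 [ 0.5472 -0.4042  0.06  ]
 [ 0.5238 -0.4096  0.06  ]
 [ 0.4809 -0.242   0.06  ]]
brass [336 190  37  12  55] [[ 0.5072 -0.1708  0.048 ]
 [ 0.5348 -0.2689  0.048 ]]
brass [373 194   7   3  10] [[ 0.5239 -0.2711  0.048 ]
 [ 0.5208 -0.2872  0.048 ]]
[[ 0.3968 -0.0823  0.08  ]]
[[ 0.7544 -0.1053  0.08  ]]
[[ 0.7408 -0.222   0.08  ]]
```

View pics/crop.png

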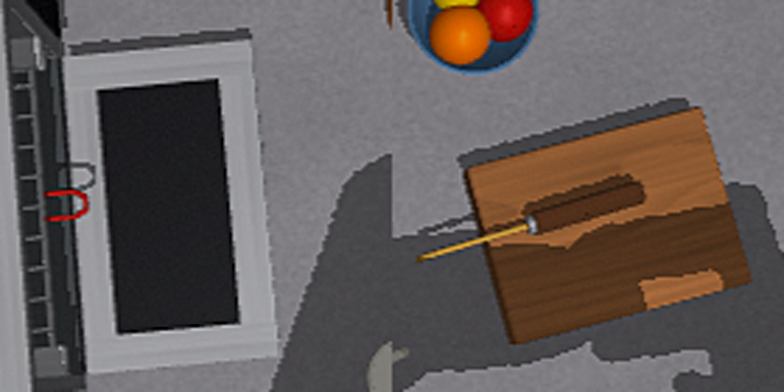

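The loop lies on the oven's midline, and the oven's yaw from the door is about 1.644. The hook's yaw is about 1.845, with its centre near (0.552,-0.333). I'll go above the hook for a close wrist view.

```bash
python3 -m jog '[[1,4,-0.8,0,0],[1,4,-0.8,0,0],[1,4,-0.8,0,0],[1,4,-0.8,0,0],[1,4,-0.8,0,0],[1,4,-0.8,0,0],[1,4,-0.8,0,0],[1,4,-0.8,0,0]]'
python3 -m jog '[[1,4,-0.8,0,0],[1,4,-0.5,0,0],[1,0,0,0,-0.14],[1,0,0,0,-0.14],[1,0,0,0,-0.14],[1,0,0,0,-0.14],[1,0,0,0,-0.14],[1,0,0,0,-0.14]]'
python3 -m jog '[[1,0,0,0,-0.14],[1,0,0,0,-0.14],[1,0,0,0,-0.14],[1,0,0,0,-0.14],[1,0,0,0,-0.1],[1,0,0,0,0],[1,0,0,0,0]]'
cat >> h.py <<'E'
def go(x,y,z,yaw):
    s=monitor.state();M=R.from_euler('xyz',s["eef_rot"]).as_matrix()
    d=M.T@(np.array([x,y,z])-s["tool_pos"])*100
    print("tool cm",np.round(d,2),"roll",round(-(yaw-s["eef_rot"][2]),3))
E
python3 - <<'E'
from h import *
np.set_printoptions(precision=4,suppress=True)
st=monitor.state();im=camera("wrist");cv2.imwrite("pics/w1.png",im);print(st["tool_pos"],st["eef_rot"],st["q"])
K,T=cam("scene");Ti=np.linalg.inv(T)
for p in [(.558,.226,.11),(.5526,-.3326,.048),(.5567,.23,.045)]:
    c=Ti[:3,:3]@p+Ti[:3,3];print(K@c/c[2])
go(.5526,-.3326,.2,1.845)
E
```

```text
time_s: 0.9
tool_pos: [0.475, -0.3716, 0.2355]
eef_rot: [-3.141, 0.001, 0.345]
wrist_force: [0.8, -0.4, -0.3]
opening: 0.091
finger_force: 0.0
time_s: 1.7
tool_pos: [0.5446, -0.3333, 0.2353]
eef_rot: [-3.14, -0.0, 1.191]
wrist_force: [-0.2, -0.7, 0.5]
opening: 0.091
finger_force: 0.0
time_s: 2.4
tool_pos: [0.5447, -0.3334, 0.2356]
eef_rot: [-3.141, -0.0, 1.843]
wrist_force: [-0.3, -0.2, 0.2]
opening: 0.0914
finger_force: 0.0
[ 0.5447 -0.3334  0.2356] [-3.1411 -0.0005  1.8427] [-0.5673  0.4214  1.4082 -0.      1.3127 -0.8391]
[372.4272 171.7763   1.    ]
[199.5071 298.0319   1.    ]
[369.4354 186.3023   1.    ]
tool cm [-0.13  0.79  3.57] roll -0.002
```

View pics/w1.png

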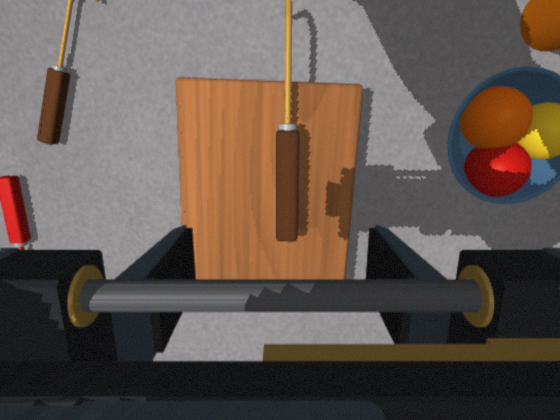

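The wrist view shows the handle from (287,131) to (287,241) and the rod running straight up to (289,0), almost aligned with the image columns. The scene-camera projection confirms the loop position.

Run:
```python
from h import *
np.set_printoptions(precision=4,suppress=True)
im=cv2.imread("pics/w1.png");st=monitor.state();C=cam("wrist",st);h=cv2.cvtColor(im,cv2.COLOR_BGR2HSV)
m=(((h[...,0]<20)&(im[...,2]<110)&(h[...,1]>80))*255).astype(np.uint8)
for b in blobs(m,300,(268,120,308,250)):
    r=cv2.minAreaRect(b[2].astype(np.float32));print(b[0],r);P=plane(C,cv2.boxPoints(r),.06);print(P,P.mean(0),[np.linalg.norm(P[i+1]-P[i]) for i in(0,1)]); c=P.mean(0)
m=(((h[...,0]>12)&(h[...,0]<35)&(im[...,2]>130)&(h[...,1]>100))*255).astype(np.uint8)
for b in blobs(m,100,(275,0,300,124)):
    P=plane(C,b[2],.048);v=cv2.fitLine(P[:,:2].astype(np.float32),2,0,.01,.01).ravel();v=v if v[1]>0 else -v;yaw=np.arctan2(v[1],v[0]);print("rod",v,yaw)
P=plane(C,[(178,79),(361,85)],.036);print("board front",P)
for b in blobs(((h[...,2]>0)*255).astype(np.uint8),1)[:0]:pass
go(c[0],c[1],.050,yaw)
```

```text
[ 276  124   32  118 3483] ((291.5, 182.5), (117.0, 31.0), 90.0)
[[ 0.5246 -0.2736  0.06  ]
 [ 0.5517 -0.266   0.06  ]
 [ 0.5843 -0.3745  0.06  ]
 [ 0.5546 -0.3828  0.06  ]] [ 0.5538 -0.3242  0.06  ] [np.float64(0.02816794397751719), np.float64(0.11333358675169922)]
rod [-0.2094  0.9778 -0.5208  0.2304] 1.7817997
board front [[ 0.4244 -0.2594  0.036 ]
 [ 0.5926 -0.2181  0.036 ]]
tool cm [ 0.64  1.13 18.57] roll 0.061
```

Run:
```python
from h import *
np.set_printoptions(precision=4,suppress=True)
st=monitor.state();C=cam("wrist",st)
P=plane(C,[(287.5,132),(286.8,241)],.06);d=P[0]-P[1];print(P,np.linalg.norm(d),np.arctan2(d[1],d[0]));c=P.mean(0)
Q=plane(C,[(289.5,2),(288.5,122)],.048);d=Q[0]-Q[1];print(Q,np.arctan2(d[1],d[0]))
go(c[0],c[1],.050,np.arctan2(Q[0,1]-c[1],Q[0,0]-c[0]))
```

```text
[[ 0.5366 -0.2776  0.06  ]
 [ 0.565  -0.3799  0.06  ]] 0.1061877877804067 1.8414294505510285
[[ 0.5085 -0.1718  0.048 ]
 [ 0.5354 -0.2691  0.048 ]] 1.840172820479833
tool cm [ 0.28  0.72 18.57] roll 0.009
```

```bash
python3 -m jog '[[1,0.5,0.4,4,0],[1,0.5,0.3,4,0],[1,0,0,4,0],[1,0,0,3,0],[1,0,0,2,0],[1,0,0,0.5,0],[1,0,0,0,0]]'
python3 -m jog '[[0.1,0,0,0,0],[0.1,0,0,0,0],[0.1,0,0,0,0],[0.1,0,0,0,0],[0.1,0,0,0,0],[0.1,0,0,0,0]]' 55
```

```text
time_s: 3.15
tool_pos: [0.5486, -0.3218, 0.0607]
eef_rot: [-3.141, -0.001, 1.844]
wrist_force: [0.4, -0.5, 0.3]
opening: 0.0912
finger_force: 0.0
time_s: 3.75
tool_pos: [0.5488, -0.322, 0.0611]
eef_rot: [3.141, 0.0, 1.845]
wrist_force: [-0.2, 0.3, 0.6]
opening: 0.0461
finger_force: 0.0
```

```bash
python3 -m jog '[[0.1,0,0,0,0],[0.1,0,0,0,0],[0.1,0,0,0,0],[0.1,0,0,0,0],[0.1,0,0,0,0],[0.1,0,0,0,0]]' 55
python3 -m jog '[[0.1,0,0,-0.5,0],[0.1,0,0,-2,0],[0.1,0,0,-3,0],[0.1,0,0,-3,0],[0.1,0,0,-3,0],[0.1,0,0,-2,0],[0.1,0,0,-0.5,0],[0.1,0,0,0,0]]'
python3 - <<'E'
from h import *
im=camera("wrist");cv2.imwrite("pics/w2.png",im);s=monitor.state();print(s["tool_pos"],s["eef_rot"],s["wrist_force"],s["wrist_torque"])
E
```

```text
time_s: 4.35
tool_pos: [0.5488, -0.322, 0.0609]
eef_rot: [-3.141, 0.0, 1.845]
wrist_force: [0.1, 0.2, 0.5]
opening: 0.022
finger_force: 55.0
time_s: 5.15
tool_pos: [0.5489, -0.3221, 0.2015]
eef_rot: [3.141, 0.001, 1.845]
wrist_force: [-0.8, -0.4, -2.0]
opening: 0.0217
finger_force: 55.0
[ 0.54839752 -0.32170706  0.20020908] [-3.14075664e+00 -8.41252263e-04  1.84479241e+00] [-0.26065039 -0.1384842  -1.15090021] [-0.03199701 -0.13352244  0.0249314 ]
```

View pics/w2.png

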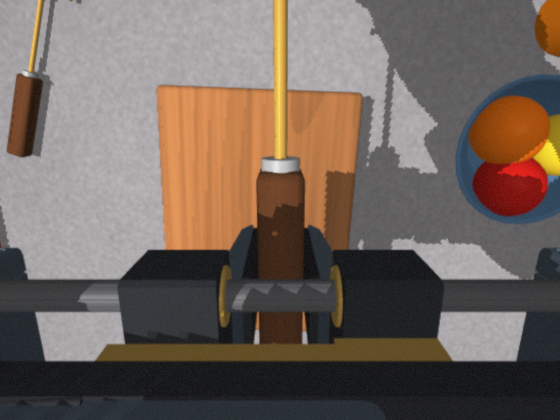

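The wrist view shows the hook held straight, with the rod along column 280.5 and the ferrule at row 164. I'll find the prong tip in the scene view on the hook's own vertical plane.

```bash
cat >> h.py <<'E'
def tip(show=None):
    "brass pixels of scene view cast on the tool's x-z plane -> tool coords (mm)"
    s=monitor.state();im=camera("scene");M=R.from_euler('xyz',s["eef_rot"]).as_matrix();p=s["tool_pos"];n=M[:,1]
    if show: cv2.imwrite(show,im)
    K,T=C=cam("scene");Ti=np.linalg.inv(T)
    g=lambda q:(lambda c:(K@c/c[2])[:2])(Ti[:3,:3]@(p+M@np.array(q))+Ti[:3,3])
    a=np.array([g(q) for q in[(.06,0,.012),(.155,0,.012),(.155,0,.05)]])
    x0,y0=(a.min(0)-8).astype(int);x1,y1=(a.max(0)+12).astype(int)
    h=cv2.cvtColor(im,cv2.COLOR_BGR2HSV)
    m=(((h[...,0]>10)&(h[...,0]<35)&(im[...,2]>110)&(h[...,1]>100))*255).astype(np.uint8)
    B=blobs(m,8,(max(x0,0),max(y0,0),x1,y1))
    for b in B:
        o,d=ray(C,b[2]);t=((p-o)@n)/(d@n);L=(o+d*t[:,None]-p)@M*1000
        print("blob",b[0],"predicted",np.round(a).tolist())
        i=[L[:,0].argmin(),L[:,0].argmax(),L[:,2].argmax(),L[:,2].argmin()];print(np.round(np.c_[b[2][i],L[i][:,[0,2]]],1).tolist())
        k=L[:,0]<125;f=np.polyfit(L[k,0],L[k,2],1);print("rod slope,z at 100",np.round(f,4),np.polyval(f,100))
    return im
E
python3 - <<'E'
from h import *
im=tip();st=monitor.state();C=cam("wrist",st);cv2.imwrite("pics/s2.png",cv2.resize(im[180:330,140:310],None,fx=4,fy=4))
M=R.from_euler('xyz',st["eef_rot"]).as_matrix();p=st["tool_pos"]
print((plane(C,[(281,170),(280.5,20),(280.5,150)],p[2]-.0125)-p)@M)
E
```

```text
blob [218 219  19  21  66] predicted [[213.0, 244.0], [240.0, 216.0], [241.0, 226.0]]
[[218.0, 239.0, 77.2, 11.1], [236.0, 219.0, 141.8, 7.4], [230.0, 228.0, 119.0, 16.8], [231.0, 223.0, 124.1, 3.1]]
rod slope,z at 100 [-1.07000e-02  1.16971e+01] 10.626641763138098
blob [240 221   3   5   8] predicted [[213.0, 244.0], [240.0, 216.0], [241.0, 226.0]]
[[240.0, 225.0, 153.4, 44.2], [242.0, 221.0, 161.6, 37.3], [241.0, 224.0, 157.2, 44.5], [240.0, 222.0, 154.3, 33.2]]Traceback (most recent call last):
  File "<stdin>", line 2, in <module>
  File "h.py", line 42, in tip
    k=L[:,0]<125;f=np.polyfit(L[k,0],L[k,2],1);print("rod slope,z at 100",np.round(f,4),np.polyval(f,100))
                   ~~~~~~~~~~^^^^^^^^^^^^^^^^^
    raise TypeError("expected non-empty vector for x")
TypeError: expected non-empty vector for x
```

The rod is level and the tip lies where expected: the hook origin is at tool (-8, 0, 12.5) mm, so the throat is at tool (157, 0, 30.5). Next I hover near the loop, offset sideways, for a close wrist view.

```bash
python3 -m jog '[[0.1,0,0,-2,0],[0.1,1,0.5,-4,0],[0.1,3,1.5,-3,0],[0.1,4,1.8,-2,0],[0.1,4,1.8,-1,0],[0.1,4,1.8,-1,0],[0.1,4,1.8,0,0],[0.1,4,1.8,0,0]]'
python3 -m jog '[[0.1,4,1.8,0,0],[0.1,4,1.8,0,0],[0.1,4,1.6,0,0],[0.1,2.5,1.6,0,0],[0.1,1,1,0,0.05],[0.1,0,0,0,0.08],[0.1,0,0,0,0.07],[0.1,0,0,0,0]]'
python3 - <<'E'
from h import *
np.set_printoptions(precision=4,suppress=True)
st=monitor.state();im=camera("wrist");cv2.imwrite("pics/w3.png",im);C=cam("wrist",st);print(st["tool_pos"],st["eef_rot"],st["wrist_force"])
h=cv2.cvtColor(im,cv2.COLOR_BGR2HSV)
m=((((h[...,0]<8)|(h[...,0]>172))&(h[...,1]>150)&(im[...,2]>80))*255).astype(np.uint8)
ox=np.array([-.073,.997]);oy=np.array([-.997,-.073])
for b in blobs(m,30):
    P=plane(C,b[2],.11)[:,:2];a=P@ox;c=P@oy;print(b[0],"along",a.min(),a.max(),"across",c.min(),c.max(),"mid",(c.min()+c.max())/2)
for n in["top","scene"]:
    i=cv2.imread(f"pics/{n}0.png");h=cv2.cvtColor(i,cv2.COLOR_BGR2HSV)
    m=((((h[...,0]<8)|(h[...,0]>172))&(h[...,1]>150)&(i[...,2]>80))*255).astype(np.uint8)
    for b in blobs(m,30,(165,150,205,205) if n=="top" else (355,160,392,190)):
        P=plane(cam(n),b[2],.11)[:,:2];a=P@ox;c=P@oy;print(n,"along",a.min(),a.max(),"across",c.min(),c.max())
E
```

```text
time_s: 6.05
tool_pos: [0.5895, -0.0594, 0.3295]
eef_rot: [-3.139, -0.001, 1.845]
wrist_force: [0.2, -0.9, -0.8]
opening: 0.0216
finger_force: 55.0
time_s: 6.85
tool_pos: [0.6226, 0.1094, 0.3288]
eef_rot: [-3.138, 0.0, 1.645]
wrist_force: [-0.1, -0.5, -1.2]
opening: 0.0215
finger_force: 55.0
[0.6226 0.1094 0.3288] [-3.1379  0.0005  1.6454] [-0.0945 -0.4724 -1.1642]
[210  39  29  43 387] along 0.16684734481166363 0.20525629481587684 across -0.5872189770220713 -0.5596794486652645 mid -0.5734492128436679
[509  56  20   6  71] along 0.1856194329166046 0.19018164133233892 across -0.8708492069599035 -0.8527651287367328 mid -0.8618071678483181
[469  66  14   5  41] along 0.17731799421306516 0.1810177234257956 across -0.8273131007311486 -0.8147816130547122 mid -0.8210473568929304
top along 0.167378942863543 0.20488201156655317 across -0.5865602055025357 -0.5591787329043928
scene along 0.16575937819633224 0.20659249389948361 across -0.5853442761219367 -0.5557739298530394
```

View pics/w3.png

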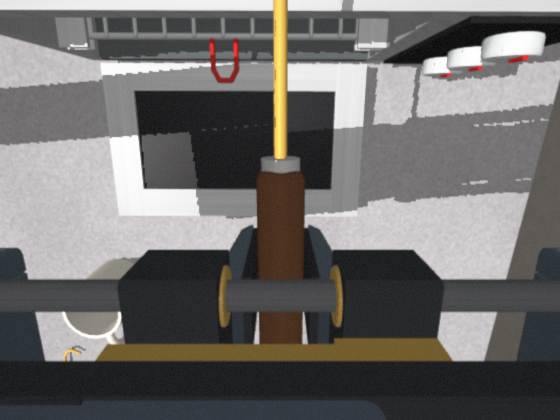

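The three views agree: the loop's outer wire has its inner face at 0.172 along, centre 0.1895, and its middle is at -0.573 across. In the wrist view it is at (225,60). I go above it and verify before lowering.

```bash
python3 -m jog '[[0.1,-2,0,0,0],[0.1,-1.9,-1.6,0,0],[0.1,0,-2,2,0],[0.1,0,-2,4,0],[0.1,0,0,4,0],[0.1,0,0,3,0],[0.1,0,0,1.4,0],[0.1,0,0,0,0]]'
python3 - <<'E'
from h import *
go(.5695,.0668,.1405,1.645)
im=camera("scene");cv2.imwrite("pics/s3.png",cv2.resize(im[90:240,270:440],None,fx=4,fy=4,interpolation=cv2.INTER_CUBIC))
s=monitor.state();print(s["wrist_force"],s["eef_rot"])
E
```

```text
time_s: 7.7
tool_pos: [0.568, 0.0657, 0.1839]
eef_rot: [-3.135, 0.0, 1.646]
wrist_force: [-0.6, 0.1, -1.1]
opening: 0.0217
finger_force: 55.0
tool cm [0.1  0.19 4.34] roll 0.001
[ 0.12698675  1.00259988 -1.5735351 ] [-3.13873710e+00  1.13675940e-04  1.64539154e+00]
```

View pics/s3.png

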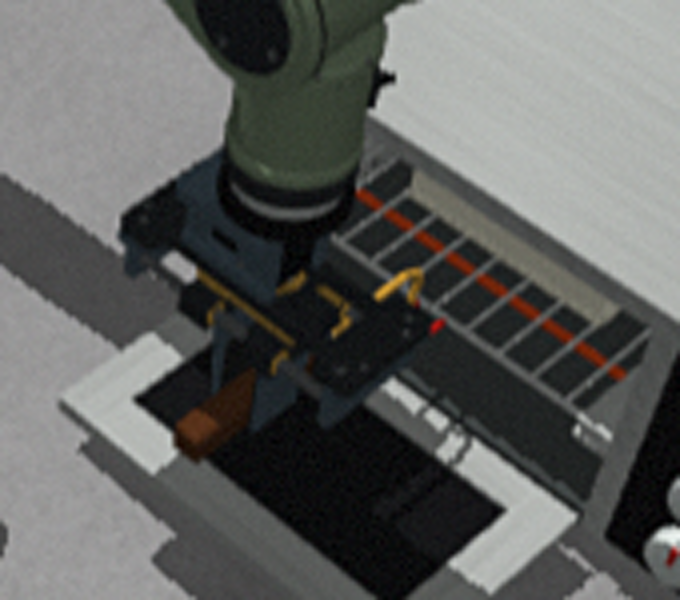

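The scene crop shows the prong tip at (412,298), just above the loop, whose visible right end is at (437,325). The gripper hides the rest. I lower gently and watch the vertical force.

```bash
python3 -m jog '[[0.1,0.1,0.2,0.5,0],[0.1,0,0,0.8,0],[0.1,0,0,0.8,0],[0.1,0,0,0.3,0],[0.1,0,0,0,0]]'
python3 -m jog '[[0.1,0,0,0.5,0],[0.1,0,0,0.5,0],[0.1,0,0,0.5,0],[0.1,0,0,0.4,0],[0.1,0,0,0,0],[0.1,0,0,0,0],[0.1,0,0,0,0]]'
```

```text
time_s: 8.25
tool_pos: [0.5715, 0.0672, 0.1623]
eef_rot: [-3.14, 0.0, 1.645]
wrist_force: [-0.9, 0.5, -0.7]
opening: 0.0214
finger_force: 55.0
time_s: 8.95
tool_pos: [0.5721, 0.0673, 0.1441]
eef_rot: [3.141, 0.0, 1.645]
wrist_force: [-0.3, 0.4, -1.3]
opening: 0.0215
finger_force: 55.0
```

No contact. I recentre by 2 mm, finish lowering, then pull until the wire bears.

```bash
python3 -m jog '[[0.1,0,-0.2,0.2,0],[0.1,0,0,0.2,0],[0.1,0,0,0,0],[0.1,0,0,0,0],[0.1,0,0,0,0]]'
python3 -m jog '[[0.1,-0.3,0,0,0],[0.1,-0.3,0,0,0],[0.1,-0.3,0,0,0],[0.1,-0.2,0,0,0],[0.1,0,0,0,0],[0.1,0,0,0,0]]'
python3 -m jog '[[0.1,-0.3,0,0,0],[0.1,-0.3,0,0,0],[0.1,-0.3,0,0,0],[0.1,-0.3,0,0,0]]'
```

```text
time_s: 9.45
tool_pos: [0.57, 0.0671, 0.14]
eef_rot: [3.141, 0.0, 1.645]
wrist_force: [-0.2, -0.5, -0.8]
opening: 0.0214
finger_force: 55.0
time_s: 10.05
tool_pos: [0.5707, 0.0561, 0.1399]
eef_rot: [3.142, 0.0, 1.645]
wrist_force: [0.1, 0.5, -1.1]
opening: 0.0216
finger_force: 55.0
time_s: 10.45
tool_pos: [0.5715, 0.0445, 0.1398]
eef_rot: [-3.141, -0.001, 1.645]
wrist_force: [0.4, 5.3, -1.4]
opening: 0.0215
finger_force: 55.0
```

The hook bears and the rack is dragging at about 5 N. I continue smoothly.

```bash
python3 -m jog '[[0.1,-0.4,0,0,0],[0.1,-0.5,0,0,0],[0.1,-0.5,0,0,0],[0.1,-0.5,0,0,0],[0.1,-0.5,0,0,0],[0.1,-0.5,0,0,0],[0.1,-0.5,0,0,0],[0.1,-0.4,0,0,0]]'
python3 -m jog '[[0.1,-0.4,0,0,0],[0.1,-0.5,0,0,0],[0.1,-0.5,0,0,0],[0.1,-0.5,0,0,0],[0.1,-0.5,0,0,0],[0.1,-0.4,0,0,0],[0.1,-0.3,0,0,0],[0.1,-0.2,0,0,0]]'
```

```text
time_s: 11.25
tool_pos: [0.5744, 0.0058, 0.1399]
eef_rot: [-3.142, 0.0, 1.645]
wrist_force: [-0.6, 4.5, -1.3]
opening: 0.0214
finger_force: 55.0
time_s: 12.05
tool_pos: [0.5768, -0.0269, 0.1399]
eef_rot: [-3.142, 0.0, 1.645]
wrist_force: [-0.5, 4.4, -1.4]
opening: 0.0219
finger_force: 55.0
```

```bash
cat > ok.py <<'E'
from rig import monitor
import sys
s=monitor.state();f=s["wrist_force"];print(s["time_s"],s["tool_pos"].round(4),f.round(1));sys.exit(f[1]>7.5)
E
python3 -m jog '[[0.1,-0.2,0,0,0],[0.1,-0.2,0,0,0],[0.1,-0.2,0,0,0],[0.1,-0.2,0,0,0],[0.1,-0.2,0,0,0],[0.1,-0.1,0,0,0]]' >/dev/null; python3 ok.py &&
python3 -m jog '[[0.1,-0.1,0,0,0],[0.1,-0.1,0,0,0]]' >/dev/null && python3 ok.py &&
python3 -m jog '[[0.1,-0.1,0,0,0],[0.1,-0.1,0,0,0]]' >/dev/null && python3 ok.py &&
python3 -m jog '[[0.1,-0.1,0,0,0],[0.1,-0.1,0,0,0]]' >/dev/null && python3 ok.py &&
python3 -m jog '[[0.1,-0.1,0,0,0],[0.1,-0.1,0,0,0]]' >/dev/null && python3 ok.py &&
python3 -m jog '[[0.1,-0.1,0,0,0],[0.1,-0.1,0,0,0]]' >/dev/null && python3 ok.py &&
python3 -m jog '[[0.1,-0.1,0,0,0],[0.1,-0.1,0,0,0]]' >/dev/null && python3 ok.py &&
python3 -m jog '[[0.1,-0.1,0,0,0],[0.1,-0.1,0,0,0]]' >/dev/null && python3 ok.py
```

```text
12.65 [ 0.5777 -0.0378  0.14  ] [-0.5  5.3 -1.7]False
```

```bash
sed -i 's/sys.exit(.*)/sys.exit(int(f[1]>7.5))/' ok.py
python3 -m jog '[[0.1,-0.1,0,0,0],[0.1,-0.1,0,0,0]]' >/dev/null && python3 ok.py &&
python3 -m jog '[[0.1,-0.1,0,0,0],[0.1,-0.1,0,0,0]]' >/dev/null && python3 ok.py &&
python3 -m jog '[[0.1,-0.1,0,0,0],[0.1,-0.1,0,0,0]]' >/dev/null && python3 ok.py &&
python3 -m jog '[[0.1,-0.1,0,0,0],[0.1,-0.1,0,0,0]]' >/dev/null && python3 ok.py &&
python3 -m jog '[[0.1,-0.1,0,0,0],[0.1,-0.1,0,0,0]]' >/dev/null && python3 ok.py &&
python3 -m jog '[[0.1,-0.1,0,0,0],[0.1,-0.1,0,0,0]]' >/dev/null && python3 ok.py &&
python3 -m jog '[[0.1,-0.1,0,0,0],[0.1,-0.1,0,0,0]]' >/dev/null && python3 ok.py &&
python3 -m jog '[[0.1,-0.1,0,0,0],[0.1,-0.1,0,0,0]]' >/dev/null && python3 ok.py
```

```text
12.85 [ 0.5778 -0.0396  0.1399] [-0.6  4.9 -1.8]
13.05 [ 0.5779 -0.0416  0.1399] [-0.2  4.6 -1.6]
13.25 [ 0.5781 -0.0437  0.1399] [-0.3  5.  -2. ]
13.45 [ 0.5782 -0.0457  0.1399] [ 0.   4.1 -2.1]
13.65 [ 0.5784 -0.0476  0.1399] [-0.2  4.  -2. ]
13.85 [ 0.5785 -0.0497  0.1399] [ 0.8  5.3 -1.9]
14.05 [ 0.5787 -0.0516  0.14  ] [-0.5  4.1 -2.8]
14.25 [ 0.5788 -0.0536  0.1399] [-0.3  5.  -2.2]
```

```bash
python3 -m jog '[[0.1,-0.1,0,0,0],[0.1,-0.1,0,0,0]]' >/dev/null && python3 ok.py &&
python3 -m jog '[[0.1,-0.1,0,0,0],[0.1,-0.1,0,0,0]]' >/dev/null && python3 ok.py &&
python3 -m jog '[[0.1,-0.1,0,0,0],[0.1,-0.1,0,0,0]]' >/dev/null && python3 ok.py &&
python3 -m jog '[[0.1,-0.1,0,0,0],[0.1,-0.1,0,0,0]]' >/dev/null && python3 ok.py &&
python3 -m jog '[[0.1,-0.1,0,0,0],[0.1,-0.1,0,0,0]]' >/dev/null && python3 ok.py &&
python3 -m jog '[[0.1,-0.1,0,0,0],[0.1,-0.1,0,0,0]]' >/dev/null && python3 ok.py &&
python3 -m jog '[[0.1,-0.1,0,0,0],[0.1,-0.1,0,0,0]]' >/dev/null && python3 ok.py &&
python3 -m jog '[[0.1,-0.1,0,0,0],[0.1,-0.1,0,0,0]]' >/dev/null && python3 ok.py &&
python3 -m jog '[[0.1,-0.1,0,0,0],[0.1,-0.1,0,0,0]]' >/dev/null && python3 ok.py &&
python3 -m jog '[[0.1,-0.1,0,0,0],[0.1,-0.1,0,0,0]]' >/dev/null && python3 ok.py &&
python3 -m jog '[[0.1,-0.1,0,0,0],[0.1,-0.1,0,0,0]]' >/dev/null && python3 ok.py &&
python3 -m jog '[[0.1,-0.1,0,0,0],[0.1,-0.1,0,0,0]]' >/dev/null && python3 ok.py
```

```text
14.45 [ 0.579  -0.0556  0.1399] [-0.5  4.  -1.5]
14.65 [ 0.5791 -0.0576  0.1399] [ 0.2  4.2 -2.7]
14.85 [ 0.5793 -0.0596  0.1399] [ 0.1  4.2 -2.2]
15.05 [ 0.5794 -0.0616  0.1399] [ 0.2  3.7 -2.6]
15.25 [ 0.5796 -0.0636  0.1399] [-0.6  3.9 -2.3]
15.45 [ 0.5797 -0.0656  0.1399] [-0.8  4.4 -1.9]
15.65 [ 0.5798 -0.0676  0.1399] [-0.1  4.3 -2. ]
15.85 [ 0.58   -0.0696  0.1399] [-0.6  4.5 -1. ]
16.05 [ 0.5802 -0.0716  0.1399] [-0.1  4.7 -1.2]
16.25 [ 0.5803 -0.0736  0.14  ] [-0.5  4.6 -1.7]
16.45 [ 0.5805 -0.0756  0.1399] [-0.2  4.  -2. ]
16.65 [ 0.5806 -0.0776  0.14  ] [ 0.2  4.4 -1.3]
```

```bash
python3 -m jog '[[0.1,-0.1,0,0,0],[0.1,-0.1,0,0,0]]' >/dev/null && python3 ok.py &&
python3 -m jog '[[0.1,-0.1,0,0,0],[0.1,-0.1,0,0,0]]' >/dev/null && python3 ok.py &&
python3 -m jog '[[0.1,-0.1,0,0,0],[0.1,-0.1,0,0,0]]' >/dev/null && python3 ok.py &&
python3 -m jog '[[0.1,-0.1,0,0,0],[0.1,-0.1,0,0,0]]' >/dev/null && python3 ok.py &&
python3 -m jog '[[0.1,-0.1,0,0,0],[0.1,-0.1,0,0,0]]' >/dev/null && python3 ok.py &&
python3 -m jog '[[0.1,-0.1,0,0,0],[0.1,-0.1,0,0,0]]' >/dev/null && python3 ok.py &&
python3 -m jog '[[0.1,-0.1,0,0,0],[0.1,-0.1,0,0,0]]' >/dev/null && python3 ok.py
```

```text
16.85 [ 0.5806 -0.0794  0.1399] [-1.3  6.4 -2.1]
17.05 [ 0.5799 -0.0804  0.1395] [-1.4  8.1 -2.8]
```

```bash
sed -i 's/f\[1\]>7.5/f[1]>12.3/' ok.py
python3 -m jog '[[0.1,-0.1,0,0,0]]' >/dev/null && python3 ok.py &&
python3 -m jog '[[0.1,-0.1,0,0,0]]' >/dev/null && python3 ok.py &&
python3 -m jog '[[0.1,-0.1,0,0,0]]' >/dev/null && python3 ok.py &&
python3 -m jog '[[0.1,-0.05,0,0,0]]' >/dev/null && python3 ok.py &&
python3 -m jog '[[0.1,-0.05,0,0,0]]' >/dev/null && python3 ok.py
```

```text
17.15 [ 0.5798 -0.0806  0.1394] [-2.3 11.5 -3. ]
17.25 [ 0.5797 -0.0808  0.1392] [-1.5 14.1 -4.1]
```

```bash
python3 -m jog '[[0.1,0,0,0,0]]' >/dev/null; python3 ok.py; python3 -m jog '[[0.1,0,0,0,0],[0.1,0,0,0,0]]' >/dev/null; python3 ok.py;python3 -m jog '[[0.1,0,0,0,0],[0.1,0,0,0,0]]' >/dev/null; python3 ok.py;python3 -m jog '[[0.1,0,0,0,0],[0.1,0,0,0,0]]' >/dev/null; python3 ok.py
```

```text
17.35 [ 0.5797 -0.0807  0.1391] [-1.9 12.1 -3.5]
17.55 [ 0.5797 -0.0807  0.1391] [-1.2 11.9 -2.9]
17.75 [ 0.5797 -0.0807  0.1392] [-1.9 12.4 -3.1]
17.95 [ 0.5797 -0.0807  0.1391] [-2.5 11.6 -3.6]
```

About 12 N was held against the stops. I add a little margin and hold longer.

```bash
python3 -m jog '[[0.1,-0.07,0,0,0],[0.1,0,0,0,0]]' >/dev/null; python3 ok.py; python3 -m jog '[[0.1,0,0,0,0],[0.1,0,0,0,0],[0.1,0,0,0,0]]' >/dev/null; python3 ok.py;python3 -m jog '[[0.1,0,0,0,0],[0.1,0,0,0,0],[0.1,0,0,0,0]]' >/dev/null; python3 ok.py
python3 - <<'E'
from h import *
im=camera("top");cv2.imwrite("pics/top4.png",im[90:290,130:380].repeat(2,0).repeat(2,1))
E
```

```text
18.15 [ 0.5796 -0.0808  0.139 ] [-1.5 13.1 -3.3]
18.45 [ 0.5796 -0.0808  0.139 ] [-1.7 14.4 -3.8]
18.75 [ 0.5796 -0.0808  0.139 ] [-1.  14.4 -3.6]
```

View pics/top4.png

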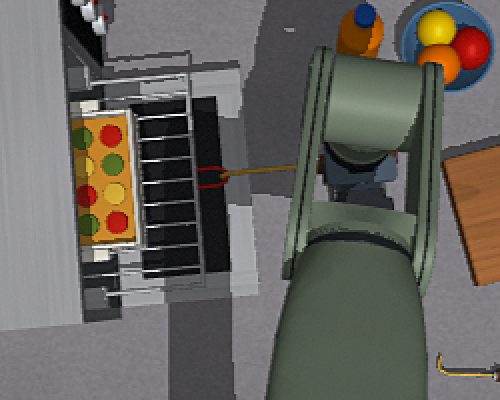

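The top view shows the rack fully out with its front bar at column 200, the dish riding on it and the hook engaged at (222,178). Now I ease off and unhook.

```bash
python3 -m jog '[[0.1,0.2,0,0,0],[0.1,0.2,0,0,0],[0.1,0.3,0,0,0],[0.1,0.3,0,0,0],[0.1,0.3,0,0,0],[0.1,0,0,0,0],[0.1,0,0,0,0]]'
python3 -m jog '[[0.1,0,0,-0.4,0],[0.1,0,0,-0.6,0],[0.1,0,0,-0.6,0],[0.1,0,0,0,0]]'
```

```text
time_s: 19.5
tool_pos: [0.5803, -0.0714, 0.14]
eef_rot: [3.141, 0.001, 1.645]
wrist_force: [-0.1, -0.3, -0.8]
opening: 0.0217
finger_force: 55.0
time_s: 19.9
tool_pos: [0.5809, -0.0714, 0.1573]
eef_rot: [3.139, 0.001, 1.645]
wrist_force: [0.1, 0.3, -0.5]
opening: 0.0215
finger_force: 55.0
```

```bash
python3 -m jog '[[0.1,0,0,-0.7,0],[0.1,0,0,-1,0],[0.1,0,0,-1.5,0],[0.1,0,0,-2,0],[0.1,0,0,-3,0],[0.1,0,0,-3,0],[0.1,0,0,-2,0],[0.1,0,0,0,0]]'
python3 - <<'E'
from h import *
st=monitor.state();im=camera("wrist");cv2.imwrite("pics/w5.png",im)
try: tip()
except Exception as e: print(e)
h=cv2.cvtColor(im,cv2.COLOR_BGR2HSV)
m=(((h[...,0]>12)&(h[...,0]<35)&(im[...,2]>130)&(h[...,1]>100))*255).astype(np.uint8)
for b in blobs(m,100,(260,0,300,155)): print("rod px fit",np.polyfit(b[2][:,1],b[2][:,0],1))
go(.5488,-.322,.28,1.842)
E
```

```text
time_s: 20.7
tool_pos: [0.5817, -0.0714, 0.292]
eef_rot: [3.134, 0.002, 1.645]
wrist_force: [0.8, 0.8, -0.8]
opening: 0.0216
finger_force: 55.0
blob [347 147   8   9  34] predicted [[315.0, 176.0], [344.0, 155.0], [342.0, 166.0]]
[[347.0, 151.0, 165.4, 6.0], [354.0, 150.0, 192.6, 21.6], [351.0, 155.0, 184.0, 32.4], [351.0, 148.0, 179.1, 5.7]]
expected non-empty vector for x
rod px fit [-1.49979682e-03  2.80656565e+02]
tool cm [-24.78  -4.95   0.79] roll -0.197
```

Run:
```python
from h import *
for n in("w2","w3","w5"):
    im=cv2.imread(f"pics/{n}.png");h=cv2.cvtColor(im,cv2.COLOR_BGR2HSV);m=(((h[...,0]>12)&(h[...,0]<35)&(im[...,2]>130)&(h[...,1]>100))*255).astype(np.uint8)
    print(n,[b[0].tolist() for b in blobs(m,100,(260,0,300,200))], im[150:185:3,281].max(1))
```

```text
w2 [[260, 0, 40, 159, 3619]] [227 226 226 135 202 207 204 199  92 101 109 115]
w3 [[273, 0, 14, 159, 2114]] [246 247 246 140 140 142 142 137  69  74  77  77]
w5 [[274, 0, 13, 159, 1534]] [145 146 146 114 129 128 125 127  66  70  68  69]
```

The hook did not slip in the grip. I carry it back over the board.

```bash
python3 -m jog '[[0.1,-2,-0.4,0,0],[0.1,-4,-0.8,0,0],[0.1,-4,-0.8,0,0],[0.1,-4,-0.8,0,0],[0.1,-4,-0.8,0,0],[0.1,-4,-0.8,0,0],[0.1,-2.5,-0.5,0,-0.05],[0.1,0,0,0,-0.1]]'
python3 -m jog '[[0.1,0,0,2,-0.05],[0.1,0,0,3,0],[0.1,0,0,2,0],[0.1,0,0,0,0],[0.1,0,0,0,0]]'
python3 - <<'E'
from h import *
go(.5488,-.322,.062,1.844)
E
```

```text
time_s: 21.6
tool_pos: [0.5479, -0.3225, 0.2851]
eef_rot: [-3.138, -0.002, 1.794]
wrist_force: [0.0, 0.3, -1.1]
opening: 0.0217
finger_force: 55.0
time_s: 22.1
tool_pos: [0.5491, -0.3189, 0.217]
eef_rot: [-3.14, -0.002, 1.845]
wrist_force: [-0.5, 0.3, -0.7]
opening: 0.0219
finger_force: 55.0
tool cm [-0.31 -0.09 15.5 ] roll 0.001
```

```bash
python3 -m jog '[[0.1,-0.3,0,3,0],[0.1,0,0,4,0],[0.1,0,0,4,0],[0.1,0,0,2.5,0],[0.1,0,0,1,0],[0.1,0,0,0.5,0],[0.1,0,0,0.2,0],[0.1,0,0,0,0]]'
python3 -m jog '[[0.1,0,0,0.15,0],[0.1,0,0,0.1,0],[0.1,0,0,0,0]]'
```

```text
time_s: 22.9
tool_pos: [0.5512, -0.3226, 0.0675]
eef_rot: [3.14, 0.002, 1.845]
wrist_force: [-0.1, 0.1, -1.1]
opening: 0.0218
finger_force: 55.0
time_s: 23.2
tool_pos: [0.5503, -0.3221, 0.0639]
eef_rot: [3.141, 0.001, 1.845]
wrist_force: [0.6, 0.3, -1.5]
opening: 0.0218
finger_force: 55.0
```

```bash
python3 -m jog '[[0.1,0,0,0.1,0],[0.1,0,0,0.1,0],[0.1,0,0,0.05,0],[0.1,0,0,0,0],[0.1,0,0,0,0]]'
```

```text
time_s: 23.7
tool_pos: [0.5502, -0.322, 0.0609]
eef_rot: [-3.142, 0.0, 1.845]
wrist_force: [-0.8, -0.1, -1.4]
opening: 0.022
finger_force: 55.0
```

```bash
python3 -m jog '[[0.4,0,0,0,0],[0.5,0,0,0,0],[0.7,0,0,0,0],[0.8,0,0,0,0],[0.9,0,0,0,0],[1,0,0,0,0],[1,0,0,0,0],[1,0,0,0,0]]'
python3 -m jog '[[1,0,0,-1,0],[1,0,0,-2,0],[1,0,0,-3,0],[1,0,0,-4,0],[1,0,0,-4,0],[1,0,0,-3,0],[1,0,0,0,0],[1,0,0,0,0]]'
python3 - <<'E'
from h import *
a=camera("wrist");b=camera("top");cv2.imwrite("pics/end.png",np.vstack([cv2.resize(a[:270],(560,270)),cv2.resize(b[60:260,20:480],(560,243))]))
E
```

```text
time_s: 24.5
tool_pos: [0.5502, -0.322, 0.061]
eef_rot: [-3.142, 0.0, 1.845]
wrist_force: [-0.4, -0.0, 0.5]
opening: 0.0825
finger_force: 0.0
time_s: 25.3
tool_pos: [0.5502, -0.3221, 0.2321]
eef_rot: [3.14, 0.001, 1.845]
wrist_force: [-0.1, -0.3, -0.6]
opening: 0.0909
finger_force: 0.0
```

View pics/end.png

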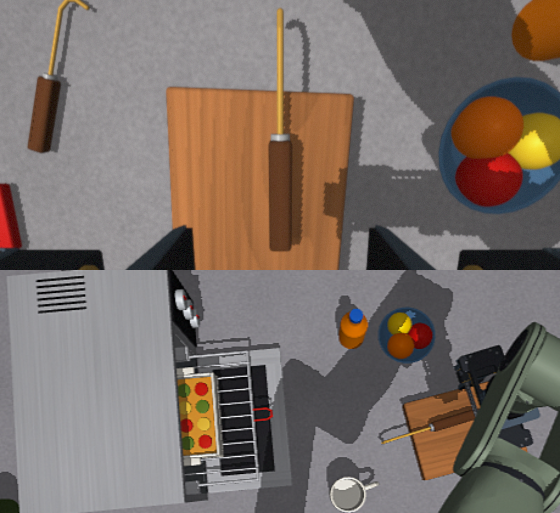

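The hook lies flat on the board, with its handle at (280,195) in the wrist view and the prong beyond the edge. The rack stands drawn out with the dish on it, and the mug, juice and fruit look undisturbed.

```bash
python3 -c "
from rig import robot
print(robot.close_job())"
```

```text
the job is handed in; nothing more can be done
None
```

The job is handed in, with no verdict returned: the rack is out against its stops after a steady pull of about 12–14 N, the dish is still on it, and the hook is back flat on the board with its prong over the edge.

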